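Pack the hand-wash tub

ROBOT

A 6-joint arm with a two-finger parallel gripper is mounted at the origin on the work surface. World frame = base frame: x ahead of the robot, y to its left, z up, the work surface at z = 0. Lengths are in m, angles in rad, forces in N, time in s.
With the tool pointing down it reaches from about 0.25 to 0.725 m from the base axis. Payload 4 kg.
Tool frame: the origin (TCP) lies on the centre line of the jaws, within the pads' length; the fingertips stand 17 mm ahead of it and the grasp point (between the pads) lies 2 mm behind it; y points along the fingers, x is the direction in which the jaws open and shut, and the axes are right-handed (so a half turn about y gives the same grasp; the last joint's range is limited). The gripper opens to 85 mm and grips with 20 to 120 N. Pads are 22 mm wide; open, the fingers measure 114 mm over their backs; the gripper's body (76 mm by 85 mm) begins 54 mm behind the grasp point. The pads swing forward as they close: fully open they stand 13 mm farther back than shut.
Start: joints at [1.202, 0.241, 0.005, 1.335, 0, 1.571], TCP at [0.18, 0.466, 0.248] pointing down, gripper open.
Joint ranges: [-2.72, 2.72], [-1.05, 1.87], [-1.09, 1.28], [-1.99, 2.15], [-1.42, 1.44], [-3.14, 3.14]. Speed limits (rad/s): [2.79, 2.79, 3.14, 3.14, 3.14, 3.14].

INTERFACE

Orientations are given as [roll, pitch, yaw] about the fixed x, y, z axes, in that order (R = Rz(yaw) Ry(pitch) Rx(roll)).
In Python, from station import * gives the robot as it stands.
- The arm moves only by the tool move_arm, never from a script. Its arguments are lists of equal length, an entry for each row: "rotation": the turn, a rotation vector about the tool's x, y, z in rad, a list of three; "slide": the shift along the tool's x, y, z in mm, a list of three; "grip": the opening in per cent of the stroke, from 0 (shut) to 100 (fully open). A call has 1 to 8 rows; each row shifts and turns the commanded pose from where the row before left it, along the tool's axes as they then stand; what a row does not reach is not made up. A row lasts 1/12 s, in which the tool goes at most 41.7 mm and 7.16 degrees, less where a joint would pass 70% of its speed; a pose out of reach is approached as far as the arm can. A call is refused whole if a number of a shift passes 41.7 or a number of a turn 0.125, either way. A call with a gripper value outside its range is refused whole. The fingers move at their own pace and stop on an object; "grip_force" is the grip in N (left out, the last holds). Time passes only in rows, so rows that do not move let the fingers close. It gives the time, the measured TCP pose, the force and the opening at its end, in the units of the state.
- state(): the state, without advancing time (a new reading comes with each control period).
- read_camera(name): name is "scene" or "top" or "wrist"; returns a dict with "pixels" (480x640x3 uint8, blue, green, red), "fx", "fy", "cx", "cy" (pixels), "eye" and "rotation" of the camera in the world. Camera axes: x right, y up, looking along -z (the intrinsics and any distortion apply to the point x, -y, -z); pixel columns grow to the right and rows downward; lengths in m; the calibration is good to about 2 mm. A picture is of the moment at which its call begins. There is no depth.
- close_job(): hands the job in, once; it reports no verdict.
Trained networks look in the newest picture that a camera, given by its name, has taken for a name from the list of things; names that differ only in an ending like _2 or _b are one class to them, and where a whole thing is asked for, a point or a joint stands for the part that bears it (a point fixed in the world has none). Each returns a list of dicts, best first, with "confidence" (0 to 1); they miss things now and then, are a little off and sometimes report something else, mostly with a low value. They report only what shows in the picture. A call takes as long as a camera call.
- find_in(camera, label): "at" ([row, column] in pixels, amid what is visible of it).
The state is a dict: "time": time; "qpos": joint angles; "qvel": joint speeds; "tau": joint torques, N m; "tcp_pos": TCP position; "orientation": TCP orientation; "contact_force": force on the tool from outside, world axes, zero at the start; "wrist_torque": the same for the moment, N m; "gripper_width": opening from 0.0 (shut) to 1.0 (fully open).
Only numpy, scipy, OpenCV 4.12 (cv2) and the standard library are available. Lean on these libraries where they do the work, as an engineer would, in place of code of your own. Each camera call takes 0.05 s, during which the arm holds its last target. There are 200 camera calls.

TASK

Get the hand-washing things together: put the blue scrub brush, the green measuring cup and the steel cap into the white tub, all three down on the tub's floor (any order), the cup standing upright. Leave the tub and all the other things on the shelf where they are.

Things in the scene. Friction and masses are not known exactly. Their poses are not given: they have to be found in the camera images.
- tub: the white open-topped oblong plastic tub (sizes in mm): outside 280 along its x axis, 220 along its y, 60 high; walls and floor 4 thick, so the inside is 272 x 212 and the inner floor lies 4 above the shelf. Origin: centre of the underside, z up. Loose, about 0.9 kg, stands empty on the shelf (z = 0).
- blue_brush: a scrub brush resting on its bristles: a rounded oblong block (sizes in mm) 130 long (its x axis), 48 wide (y) and 42 high; the lower 20 is a stiff pale bristle pack (rigid, 118 x 40), the upper 22 the blue plastic back. Origin: centre of the underside of the bristles. z up. Mass about 0.11 kg. Starts bristles down. To be put into the tub.
- green_cup: a small open green plastic measuring cup standing upright (sizes in mm): 65 high, outer diameter 52 at the foot and 56 at the rim, wall 3, floor 4 thick, with a loop handle reaching 52 from the cup's axis along its +x, between heights 12 and 59. Origin: centre of the underside, z up along the cup's axis. It can be gripped across its body along its y, clear of the handle. Mass about 0.05 kg. To be put into the tub, upright.
- steel_cap: a thimble-sized grey steel cap standing upright (sizes in mm): round, 24 in diameter at the foot, about 22 near the top, 28 high, closed (solid). Origin: centre of the underside, z up. Mass about 0.03 kg. To be put into the tub.
- red_brush: bystander, not to be moved: the same brush with a red back
- orange_cup: bystander, not to be moved: the same cup in orange
- yellow_cap: bystander, not to be moved: the same cap in yellow plastic
- grey_hook: bystander, not to be moved: a small grey plastic hook, 57 x 50 x 23 mm, lying near the far edge; origin at the underside of its foot plate
- clip_ring: bystander, not to be moved: a round drying clip ring 144 mm across, 12 mm high, white with blue clips, lying flat near the far edge; origin at its centre on the shelf

How it is judged:
By the outcome, as a careful person would: the job done as asked, in the order asked, and still so for the second after the job is handed in, with the robot touching nothing.
It also fails if it takes over 72 s, if anything falls off the work surface, if the arm or the gripper's body presses on something with over 40 N, if the wrist force passes 120 N, or if a joint passes its speed limit or range.

## Working session

There is one attempt and no reset: what is moved stays moved. The work goes in short steps, Python scripts to look and compute and a tool call to move; the robot and the scene stay as the last step left them, time stands still between calls to the robot, and variables do not carry over. Pictures are saved under pics/ and viewed, about 8 in all and at most 12, crops included, and the job is handed in when it is done.

Besides the shell and the picture viewer there is one more tool, called after "Emit:" by a JSON object that holds its "method" and its "body". move_arm: Moves the arm, as the interface text tells. Its arguments: {"type":"object","properties":{"rotation":{"type":"array","items":{"type":"array","items":{"type":"number"}}},"slide":{"type":"array","items":{"type":"array","items":{"type":"number"}}},"grip":{"type":"array","items":{"type":"number"}},"grip_force":{"type":"number"}},"required":["rotation","slide","grip"]}

```bash
mkdir -p pics; cat > h.py <<'E'
from station import *
import numpy as np, cv2
from scipy.spatial.transform import Rotation as R
def ray(c,at):
    r,col=at; d=np.array([(col-c["cx"])/c["fx"],-(r-c["cy"])/c["fy"],-1.0])
    Rm=np.array(c["rotation"]); 
    return np.array(c["eye"]), Rm@d
def onz(c,at,z):
    e,d=ray(c,at); return e+d*(z-e[2])/d[2]
def proj(c,p):
    q=np.array(c["rotation"]).T@(np.array(p)-np.array(c["eye"]))
    return np.array([c["cy"]-c["fy"]*q[1]/-q[2], c["cx"]+c["fx"]*q[0]/-q[2]])
E
python3 - <<'E'
from h import *
s=state(); print({k:np.round(v,3).tolist() for k,v in s.items()})
for n in ("top","scene"):
    c=read_camera(n); cv2.imwrite(f"pics/{n}0.png",c["pixels"])
    print(n,{k:(np.round(v,4).tolist()) for k,v in c.items() if k!="pixels"})
    for l,h in dict(tub=.03,blue_brush=.042,green_cup=.06,steel_cap=.028,red_brush=.042,orange_cup=.06,yellow_cap=.028,grey_hook=.01,clip_ring=.01).items():
        for d in find_in(n,l)[:2]: print(l,np.round(d["at"]),round(d["confidence"],2),onz(c,d["at"],h).round(3))
E
```

```text
{'time': 0.0, 'qpos': [1.202, 0.241, 0.004, 1.335, 0.0, 1.571], 'qvel': [-0.001, -0.0, -0.001, 0.0, -0.001, 0.0], 'tau': [0.001, -37.232, 25.241, 0.017, 0.0, -0.0], 'tcp_pos': [0.18, 0.466, 0.247], 'orientation': [-1.571, 0.002, 1.202], 'contact_force': [0.162, 0.874, 0.621], 'wrist_torque': [-0.002, 0.051, 0.007], 'gripper_width': 1.0}
top {'fx': 577.0716, 'fy': 577.0716, 'cx': 314.9353, 'cy': 232.8207, 'eye': [0.4699, -0.0204, 1.3051], 'rotation': [0.1106, -0.0024, -1.5981]}Traceback (most recent call last):
  File "<stdin>", line 7, in <module>
  File "h.py", line 9, in onz
    e,d=ray(c,at); return e+d*(z-e[2])/d[2]
                                       ~^^^
IndexError: invalid index to scalar variable.
```

```bash
sed -i 's/np.array(c\["rotation"\])/R.from_euler("xyz",c["rotation"]).as_matrix()/' h.py
python3 - <<'E'
from h import *
for n in ("top","scene"):
    c=read_camera(n); cv2.imwrite(f"pics/{n}0.png",c["pixels"])
    print(n,{k:(np.round(v,4).tolist()) for k,v in c.items() if k!="pixels"})
    for l,h in dict(tub=.03,blue_brush=.042,green_cup=.06,steel_cap=.028,red_brush=.042,orange_cup=.06,yellow_cap=.028,grey_hook=.01,clip_ring=.01).items():
        for d in find_in(n,l)[:2]: print(l,np.round(d["at"]),round(d["confidence"],2),onz(c,d["at"],h).round(3))
E
```

```text
top {'fx': 577.0716, 'fy': 577.0716, 'cx': 314.9353, 'cy': 232.8207, 'eye': [0.4699, -0.0204, 1.3051], 'rotation': [0.1106, -0.0024, -1.5981]}
tub [284. 183.] 0.59 [0.506 0.267 0.03 ]
blue_brush [233. 447.] 0.81 [ 0.601 -0.318  0.042]
blue_brush [304. 382.] 0.3 [ 0.45  -0.168  0.042]
green_cup [232. 378.] 0.88 [ 0.605 -0.163  0.06 ]
steel_cap [314. 448.] 0.65 [ 0.426 -0.314  0.028]
red_brush [306. 323.] 0.75 [ 0.45  -0.041  0.042]
orange_cup [231. 324.] 0.59 [ 0.612 -0.047  0.06 ]
grey_hook [158. 237.] 0.66 [0.79  0.147 0.01 ]
grey_hook [313. 448.] 0.24 [ 0.426 -0.319  0.01 ]
clip_ring [168. 303.] 0.63 [ 0.763 -0.005  0.01 ]
scene {'fx': 512.4925, 'fy': 512.4925, 'cx': 313.1418, 'cy': 241.5333, 'eye': [1.3132, -0.201, 0.5886], 'rotation': [0.9289, 0.0039, 1.324]}
tub [205. 447.] 0.74 [0.537 0.27  0.03 ]
blue_brush [278. 144.] 0.87 [ 0.631 -0.315  0.042]
green_cup [255. 226.] 0.82 [ 0.626 -0.18   0.06 ]
green_cup [353. 330.] 0.46 [ 0.874 -0.07   0.06 ]
steel_cap [227. 143.] 0.68 [ 0.459 -0.322  0.028]
red_brush [206. 284.] 0.65 [ 0.474 -0.051  0.042]
orange_cup [247. 301.] 0.68 [ 0.637 -0.054  0.06 ]
yellow_cap [219. 220.] 0.46 [ 0.47  -0.178  0.028]
grey_hook [314. 446.] 0.86 [0.8   0.143 0.01 ]
clip_ring [352. 325.] 0.71 [ 0.829 -0.063  0.01 ]
```

View pics/top0.png

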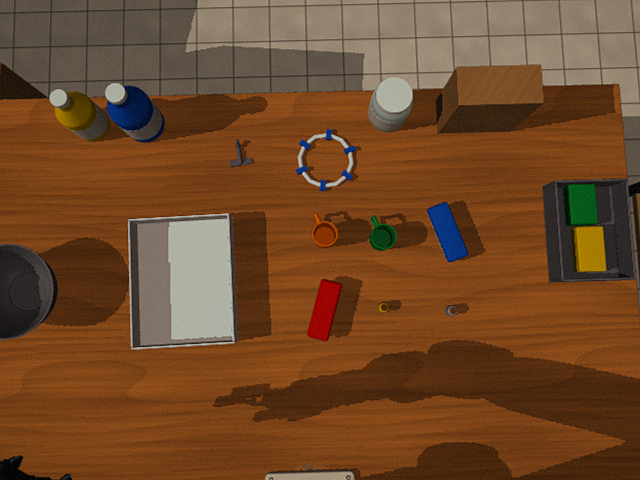

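View pics/scene0.png

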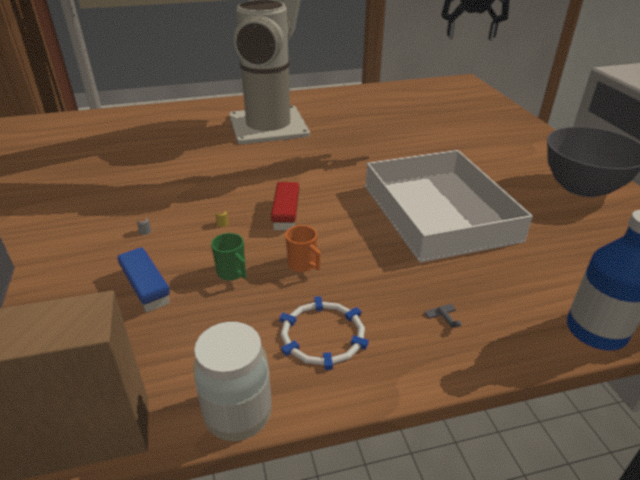

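```bash
python3 - <<'E'
from h import *
c=read_camera("top"); I=c["pixels"]; H=cv2.cvtColor(I,cv2.COLOR_BGR2HSV)
def blob(lo,hi,box):
    m=cv2.inRange(H,lo,hi); z=np.zeros_like(m); r0,r1,c0,c1=box; z[r0:r1,c0:c1]=m[r0:r1,c0:c1]
    return z
W=lambda p,z: onz(c,(p[1],p[0]),z)[:2]
m=blob((100,100,40),(130,255,255),(190,275,415,480))
k=max(cv2.findContours(m,0,1)[0],key=cv2.contourArea)
b=cv2.boxPoints(cv2.minAreaRect(k)); P=np.array([W(p,.042) for p in b])
print("brush",P.mean(0).round(4),P.round(3).tolist(),[np.linalg.norm(P[i]-P[i-1]).round(3) for i in range(4)])
e=P[1]-P[0] if np.linalg.norm(P[1]-P[0])>np.linalg.norm(P[2]-P[1]) else P[2]-P[1]
print("yaw",np.arctan2(e[1],e[0]))
m=blob((45,80,20),(85,255,255),(205,260,360,405))
k=max(cv2.findContours(m,0,1)[0],key=cv2.contourArea); print("cup bbox",cv2.boundingRect(k))
m=cv2.morphologyEx(m,cv2.MORPH_CLOSE,np.ones((5,5)))
b=np.where(m)
cv2.imwrite("pics/crop0.png",np.hstack([cv2.resize(I[200:260,350:410],(400,400),interpolation=2),cv2.resize(I[290:330,430:470],(400,400),interpolation=2)]))
# tub rim corners
t=I.astype(int).min(2)
print("tub rim guess",[W(p,.06).round(3).tolist() for p in ((129,219),(229,213),(235,343),(132,349))])
E
```

```text
brush [ 0.6052 -0.3188] [[0.657, -0.275], [0.675, -0.321], [0.553, -0.363], [0.536, -0.316]] [np.float64(0.128), np.float64(0.05), np.float64(0.129), np.float64(0.049)]
yaw -2.8143911541732654
cup bbox (370, 216, 27, 34)
tub rim guess [[0.649, 0.376], [0.657, 0.159], [0.377, 0.149], [0.371, 0.368]]
```

View pics/crop0.png

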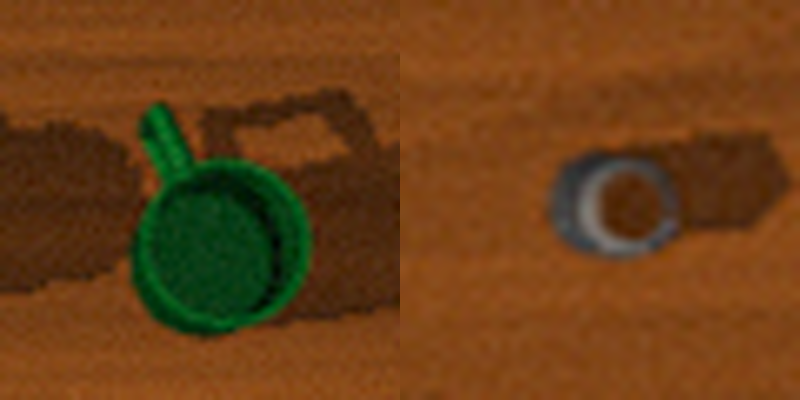

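```bash
cat >> h.py <<'E'
def plan(x,y,z,yaw=None):
    "rotation about tool y needed, then slide (tool axes after it) in mm, and row counts"
    s=state(); Rm=R.from_euler("xyz",s["orientation"])
    tx=Rm.apply([1,0,0]); y0=np.arctan2(tx[1],tx[0]); yaw=y0 if yaw is None else yaw
    dy=-((yaw-y0+np.pi)%(2*np.pi)-np.pi)
    R2=Rm*R.from_rotvec([0,dy,0]); d=1000*R2.inv().apply(np.array([x,y,z])-s["tcp_pos"])
    print("t",round(s["time"],2),"tcp",np.round(s["tcp_pos"],4),"yaw",round(y0,3),"q6",round(s["qpos"][5],2),"tilt",Rm.apply([0,1,0]).round(3),"| roty",round(dy,3),"slide",d.round(1),"len",round(np.linalg.norm(d),1),"w",round(s["gripper_width"],3))
E
python3 - <<'E'
from h import *
c=read_camera("top")
cup=onz(c,(236,383.3),.065); hd=onz(c,(216.5,373.2),.055); cap=onz(c,(310,452.5),.028)
v=hd-cup; print(cup,hd,np.hypot(*v[:2]),np.arctan2(v[1],v[0]),cap)
plan(.6052,-.3188,.12,-1.244)
E
```

```text
[ 0.59662633 -0.17471129  0.065     ] [ 0.64109889 -0.15559801  0.055     ] 0.04840584771684201 0.4059098894841914 [ 0.43305875 -0.32463494  0.028     ]
t 1.2 tcp [0.1803 0.4664 0.2483] yaw 1.202 q6 1.57 tilt [ 0.  0. -1.] | roty 2.446 slide [880.1 128.3 150.4] len 902.0 w 1.002
```

Emit:
{"method": "move_arm", "body": {"rotation": [[0,0.12,0],[0,0.12,0],[0,0.12,0],[0,0.12,0]], "slide": [[0,0,0],[0,0,0],[0,0,0],[0,0,0]], "grip": [100,100,100,100]}}

```text
time: 1.53
tcp_pos: [0.1802, 0.4664, 0.2483]
orientation: [-1.571, 0.0, 0.716]
contact_force: [-0.3, 0.0, -0.1]
gripper_width: 1.001
```

```bash
python3 -c "
from h import *
plan(.6052,-.3188,.12,-1.244)"
```

```text
t 1.53 tcp [0.1802 0.4664 0.2483] yaw 0.716 q6 2.06 tilt [-0.  0. -1.] | roty 1.96 slide [880.  128.3 150.4] len 902.0 w 1.001
```

Emit:
{"method": "move_arm", "body": {"rotation": [[0,-0.12,0],[0,-0.12,0],[0,-0.12,0],[0,-0.12,0],[0,-0.12,0],[0,-0.12,0],[0,-0.12,0],[0,-0.12,0]], "slide": [[0,0,0],[0,0,0],[0,0,0],[0,0,0],[0,0,0],[0,0,0],[0,0,0],[0,0,0]], "grip": [100,100,100,100,100,100,100,100]}}

```text
time: 2.2
tcp_pos: [0.1803, 0.4664, 0.2483]
orientation: [-1.571, 0.0, 1.688]
contact_force: [-0.2, -0.5, 0.2]
gripper_width: 0.998
```

Emit:
{"method": "move_arm", "body": {"rotation": [[0,-0.11,0],[0,-0.11,0],[0,0,0]], "slide": [[0,0,0],[0,0,0],[0,0,0]], "grip": [100,100,100]}}

```text
time: 2.45
tcp_pos: [0.1802, 0.4664, 0.2483]
orientation: [-1.571, 0.0, 1.904]
contact_force: [-0.2, -0.2, 0.2]
gripper_width: 0.998
```

```bash
python3 -c "
from h import *
plan(.6052,-.3188,.12,1.898)"
```

```text
t 2.45 tcp [0.1802 0.4664 0.2483] yaw 1.904 q6 0.87 tilt [ 0. -0. -1.] | roty 0.006 slide [-880.1  128.3 -150.1] len 902.0 w 0.998
```

Emit:
{"method": "move_arm", "body": {"rotation": [[0,0,0],[0,0,0],[0,0,0],[0,0,0],[0,0,0],[0,0,0],[0,0,0],[0,0,0]], "slide": [[-20,3,-3],[-36,5,-6],[-36,5,-6],[-36,5,-6],[-36,5,-6],[-36,5,-6],[-36,5,-6],[-36,5,-6]], "grip": [100,100,100,100,100,100,100,100]}}

```text
time: 3.12
tcp_pos: [0.3117, 0.2223, 0.2103]
orientation: [-1.572, -0.0, 1.899]
contact_force: [1.4, 0.7, -0.8]
gripper_width: 1.006
```

Emit:
{"method": "move_arm", "body": {"rotation": [[0,0,0],[0,0,0],[0,0,0],[0,0,0],[0,0,0],[0,0,0],[0,0,0],[0,0,0]], "slide": [[-36,5,-6],[-36,5,-6],[-36,5,-6],[-36,5,-6],[-36,5,-6],[-36,5,-6],[-36,5,-6],[-36,5,-6]], "grip": [100,100,100,100,100,100,100,100]}}

```text
time: 3.78
tcp_pos: [0.4509, -0.0348, 0.1703]
orientation: [-1.571, 0.0, 1.898]
contact_force: [2.2, 1.0, 0.3]
gripper_width: 1.004
```

Emit:
{"method": "move_arm", "body": {"rotation": [[0,0,0],[0,0,0],[0,0,0],[0,0,0],[0,0,0],[0,0,0],[0,0,0],[0,0,0]], "slide": [[-36,5,-6],[-36,5,-6],[-36,5,-6],[-36,5,-6],[-36,5,-6],[-36,5,-6],[-36,5,-6],[-20,3,-6]], "grip": [100,100,100,100,100,100,100,100]}}

```text
time: 4.45
tcp_pos: [0.5849, -0.2784, 0.1313]
orientation: [-1.571, 0.001, 1.896]
contact_force: [-0.1, -0.3, -0.4]
gripper_width: 1.002
```

Emit:
{"method": "move_arm", "body": {"rotation": [[0,0,0],[0,0,0]], "slide": [[-20,3,-3],[0,0,0]], "grip": [100,100]}}

```text
time: 4.62
tcp_pos: [0.5944, -0.2961, 0.1276]
orientation: [-1.571, 0.001, 1.896]
contact_force: [0.8, 0.7, -0.6]
gripper_width: 0.999
```

```bash
python3 - <<'E'
from h import *
c=read_camera("wrist"); cv2.imwrite("pics/w1.png",c["pixels"])
d=find_in("wrist","blue_brush"); print(d[:2]); print(np.array(c["eye"]).round(3),np.round(c["rotation"],3))
if d: print(onz(c,d[0]["at"],.042))
I=c["pixels"].copy(); H=cv2.cvtColor(I,cv2.COLOR_BGR2HSV); m=cv2.inRange(H,(100,100,40),(130,255,255))
k=max(cv2.findContours(m,0,1)[0],key=cv2.contourArea)
P=np.array([onz(c,(p[1],p[0]),.042)[:2] for p in cv2.boxPoints(cv2.minAreaRect(k))]); print(P.round(3),P.mean(0))
for z in (.030,):
  plan(.6052,-.3188,z,1.898)
E
```

```text
[{'at': [250.9, 271.4], 'confidence': 0.89}]
[ 0.519 -0.323  0.254] [-0.314 -0.     1.896]
[ 0.59750484 -0.32291164  0.042     ]
[[ 0.552 -0.363]
 [ 0.537 -0.32 ]
 [ 0.657 -0.277]
 [ 0.676 -0.328]] [ 0.60537134 -0.32210238]
t 4.72 tcp [ 0.5931 -0.2929  0.1284] yaw 1.899 q6 -0.79 tilt [-0.001  0.001 -1.   ] | roty 0.001 slide [-28.6  98.3  -3.2] len 102.4 w 1.0
```

View pics/w1.png

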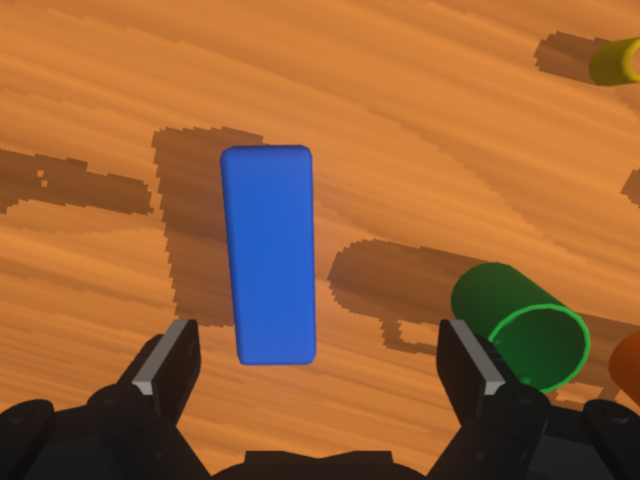

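Emit:
{"method": "move_arm", "body": {"rotation": [[0,0,0],[0,0,0],[0,0,0],[0,0,0],[0,0,0],[0,0,0],[0,0,0]], "slide": [[-15,0,-1],[-15,0,-2],[0,25,0],[0,30,0],[0,25,0],[0,17,0],[0,0,0]], "grip": [100,100,100,100,100,100,100]}}

```text
time: 5.3
tcp_pos: [0.6026, -0.3168, 0.0276]
orientation: [-1.564, -0.007, 1.902]
contact_force: [-1.1, 1.1, -1.0]
gripper_width: 0.997
```

Emit:
{"method": "move_arm", "body": {"rotation": [[0,0,0],[0,0,0],[0,0,0],[0,0,0],[0,0,0],[0,0,0],[0,0,0],[0,0,0]], "slide": [[0,0,0],[0,0,0],[0,0,0],[0,0,0],[0,0,0],[0,0,0],[0,0,0],[0,0,0]], "grip": [40,40,40,40,40,40,40,40], "grip_force": 40}}

```text
time: 5.97
tcp_pos: [0.6077, -0.3205, 0.0351]
orientation: [-1.574, 0.003, 1.902]
contact_force: [0.3, 0.6, 6.7]
gripper_width: 0.555
```

```bash
python3 -c "
from h import *
plan(.50,.315,.14,1.6); plan(.6053,-.3205,.031)"
```

```text
t 5.97 tcp [ 0.6077 -0.3205  0.0351] yaw 1.902 q6 -0.82 tilt [ 0.004 -0.002 -1.   ] | roty 0.302 slide [ 638.2 -106.5   88.6] len 653.0 w 0.555
t 5.97 tcp [ 0.6077 -0.3205  0.0351] yaw 1.902 q6 -0.82 tilt [ 0.004 -0.002 -1.   ] | roty -0.0 slide [0.8 4.1 2.3] len 4.7 w 0.555
```

Emit:
{"method": "move_arm", "body": {"rotation": [[0,0,0],[0,0,0],[0,0,0],[0,0.1,0],[0,0.1,0],[0,0.1,0],[0,0,0]], "slide": [[0,-10,0],[0,-20,0],[0,-25,0],[0,-25,0],[0,-20,0],[0,-10,0],[0,0,0]], "grip": [40,40,40,40,40,40,40]}}

```text
time: 6.55
tcp_pos: [0.6076, -0.3209, 0.1467]
orientation: [-1.576, 0.003, 1.6]
contact_force: [0.5, 0.6, -1.1]
gripper_width: 0.555
```

```bash
python3 -c "
from h import *
plan(.50,.315,.14,1.6)"
```

```text
t 6.55 tcp [ 0.6076 -0.3209  0.1467] yaw 1.6 q6 -0.52 tilt [ 0.006 -0.003 -1.   ] | roty 0.0 slide [638.7   4.   89. ] len 644.9 w 0.555
```

Emit:
{"method": "move_arm", "body": {"rotation": [[0,0,0],[0,0,0],[0,0,0],[0,0,0],[0,0,0],[0,0,0],[0,0,0],[0,0,0]], "slide": [[10,0,1],[20,0,3],[30,0,4],[34,0,5],[34,0,5],[34,0,5],[34,0,5],[34,0,5]], "grip": [40,40,40,40,40,40,40,40]}}

```text
time: 7.22
tcp_pos: [0.5635, -0.0887, 0.1404]
orientation: [-1.567, -0.001, 1.604]
contact_force: [0.5, 1.0, -1.7]
gripper_width: 0.552
```

Emit:
{"method": "move_arm", "body": {"rotation": [[0,0,0],[0,0,0],[0,0,0],[0,0,0],[0,0,0],[0,0,0],[0,0,0],[0,0,0]], "slide": [[34,0,5],[34,0,5],[34,0,5],[34,0,5],[34,0,5],[34,0,5],[34,0,5],[34,0,5]], "grip": [40,40,40,40,40,40,40,40]}}

```text
time: 7.88
tcp_pos: [0.5149, 0.1811, 0.1406]
orientation: [-1.567, 0.001, 1.605]
contact_force: [0.0, 0.3, -1.2]
gripper_width: 0.553
```

Emit:
{"method": "move_arm", "body": {"rotation": [[0,0,0],[0,0,0],[0,0,0],[0,0,0],[0,0,0],[0,0,0]], "slide": [[34,0,5],[34,0,5],[30,0,4],[20,0,3],[18,0,0],[0,0,0]], "grip": [40,40,40,40,40,40]}}

```text
time: 8.38
tcp_pos: [0.4938, 0.3183, 0.1404]
orientation: [-1.568, -0.0, 1.609]
contact_force: [0.0, 0.5, -2.0]
gripper_width: 0.559
```

```bash
python3 - <<'E'
from h import *
c=read_camera("wrist"); cv2.imwrite("pics/w2.png",c["pixels"])
plan(.50,.315,.041,1.6)
for p in ((.649,.376),(.657,.159),(.377,.149),(.371,.368)): print(proj(c,(*p,.06)).round())
E
```

```text
t 8.43 tcp [0.4941 0.3163 0.1404] yaw 1.607 q6 0.53 tilt [-0.003 -0.002 -1.   ] | roty 0.007 slide [-1.3 99.4 -6.2] len 99.6 w 0.551
[489. 398.]
[489.  66.]
[  5. -50.]
[ 11. 442.]
```

View pics/w2.png

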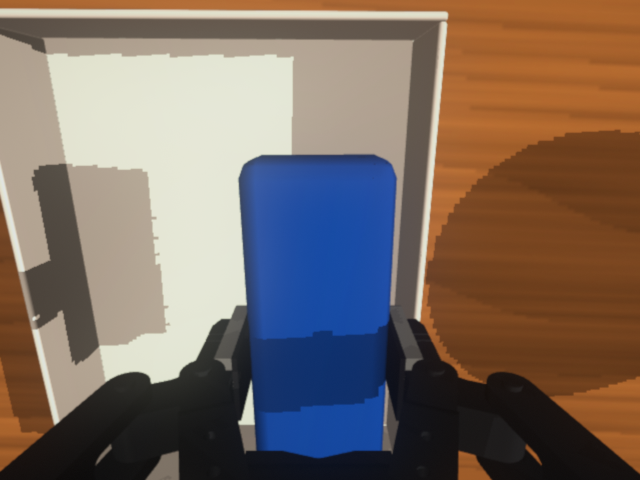

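Emit:
{"method": "move_arm", "body": {"rotation": [[0,0,0],[0,0,0],[0,0,0],[0,0,0],[0,0,0],[0,0,0],[0,0,0],[0,0,0]], "slide": [[-4,0,-3],[-5,0,-3],[0,25,0],[0,30,0],[0,25,0],[0,12,0],[0,7,0],[0,0,0]], "grip": [40,40,40,40,40,40,40,40]}}

```text
time: 9.1
tcp_pos: [0.5017, 0.3039, 0.0414]
orientation: [-1.567, 0.002, 1.6]
contact_force: [-0.4, 0.4, -2.2]
gripper_width: 0.547
```

Emit:
{"method": "move_arm", "body": {"rotation": [[0,0,0],[0,0,0],[0,0,0],[0,0,0]], "slide": [[0,0,0],[0,0,0],[0,0,0],[0,0,0]], "grip": [78,78,78,78]}}

```text
time: 9.43
tcp_pos: [0.5035, 0.3067, 0.0448]
orientation: [-1.573, -0.001, 1.602]
contact_force: [-0.1, -1.0, -0.3]
gripper_width: 0.78
```

Emit:
{"method": "move_arm", "body": {"rotation": [[0,0,0],[0,0,0],[0,0,0],[0,0,0],[0,0,0]], "slide": [[0,-10,0],[0,-25,0],[0,-35,0],[0,-30,0],[0,0,0]], "grip": [78,78,100,100,100]}}

```text
time: 9.85
tcp_pos: [0.5063, 0.3087, 0.1519]
orientation: [-1.583, -0.007, 1.602]
contact_force: [1.1, 0.9, 1.1]
gripper_width: 1.0
```

```bash
python3 -c "
from h import *
plan(.597,-.175,.15,1.977)"
```

```text
t 9.85 tcp [0.5063 0.3087 0.1519] yaw 1.602 q6 0.52 tilt [ 0.012  0.007 -1.   ] | roty -0.375 slide [-480.2   -0.5  107.8] len 492.1 w 1.0
```

Emit:
{"method": "move_arm", "body": {"rotation": [[0,-0.09,0],[0,-0.09,0],[0,-0.1,0],[0,-0.095,0],[0,0,0],[0,0,0],[0,0,0],[0,0,0]], "slide": [[0,0,0],[0,0,0],[0,0,0],[0,0,0],[-15,0,3],[-30,0,7],[-34,0,8],[-34,0,8]], "grip": [100,100,100,100,100,100,100,100]}}

```text
time: 10.52
tcp_pos: [0.5234, 0.1908, 0.1441]
orientation: [-1.572, 0.001, 1.977]
contact_force: [0.9, -0.4, 0.7]
gripper_width: 1.0
```

Emit:
{"method": "move_arm", "body": {"rotation": [[0,0,0],[0,0,0],[0,0,0],[0,0,0],[0,0,0],[0,0,0],[0,0,0],[0,0,0]], "slide": [[-34,0,8],[-34,0,8],[-34,0,8],[-34,0,8],[-34,0,8],[-34,0,8],[-34,0,8],[-34,0,7]], "grip": [100,100,100,100,100,100,100,100]}}

```text
time: 11.18
tcp_pos: [0.5726, -0.0852, 0.1443]
orientation: [-1.571, 0.001, 1.975]
contact_force: [-0.1, 0.5, -0.1]
gripper_width: 1.002
```

Emit:
{"method": "move_arm", "body": {"rotation": [[0,0,0],[0,0,0],[0,0,0],[0,0,0],[0,0,0]], "slide": [[-34,0,8],[-30,0,6],[-20,0,4],[-11,0,1],[0,0,0]], "grip": [100,100,100,100,100]}}

```text
time: 11.6
tcp_pos: [0.5931, -0.1803, 0.1437]
orientation: [-1.571, 0.001, 1.972]
contact_force: [0.4, 0.2, 0.3]
gripper_width: 0.993
```

```bash
python3 - <<'E'
from h import *
c=read_camera("wrist"); cv2.imwrite("pics/w3.png",c["pixels"])
plan(.597,-.175,.048,1.977)
for p in ((.597,-.175,.065),(.645,-.155,.055)): print(proj(c,p).round())
I=c["pixels"]; H=cv2.cvtColor(I,cv2.COLOR_BGR2HSV); m=cv2.inRange(H,(45,80,20),(85,255,255)); print(cv2.boundingRect(m), find_in("wrist","green_cup")[:1])
th=np.linspace(0,2*np.pi,60)
for a in th:
    r,k=proj(c,(.597+.028*np.cos(a),-.175+.028*np.sin(a),.065)); cv2.circle(I,(int(k),int(r)),1,(0,0,255),-1)
cv2.imwrite("pics/w3.png",I)
E
```

```text
t 11.65 tcp [ 0.5927 -0.1784  0.1435] yaw 1.974 q6 -0.7 tilt [ 0.  0. -1.] | roty -0.003 slide [ 1.4 95.5 -5.2] len 95.7 w 0.998
[275. 326.]
[349. 325.]
(275, 206, 103, 143) [{'at': [269.0, 326.3], 'confidence': 0.8}]
```

View pics/w3.png

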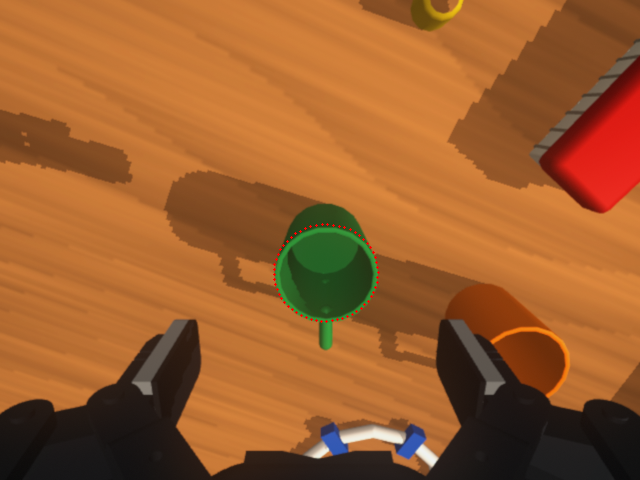

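Emit:
{"method": "move_arm", "body": {"rotation": [[0,0,0],[0,0,0],[0,0,0],[0,0,0],[0,0,0],[0,0,0],[0,0,0]], "slide": [[1,0,-5],[0,15,0],[0,25,0],[0,30,0],[0,20,0],[0,11,0],[0,0,0]], "grip": [100,100,100,100,100,100,100]}}

```text
time: 12.28
tcp_pos: [0.5951, -0.1722, 0.0394]
orientation: [-1.566, -0.004, 1.979]
contact_force: [-0.2, -0.8, -0.3]
gripper_width: 0.998
```

Emit:
{"method": "move_arm", "body": {"rotation": [[0,0,0],[0,0,0],[0,0,0],[0,0,0],[0,0,0],[0,0,0],[0,0,0],[0,0,0]], "slide": [[0,0,0],[0,0,0],[0,0,0],[0,0,0],[0,0,0],[0,0,0],[0,0,0],[0,0,0]], "grip": [50,50,50,50,50,50,50,50], "grip_force": 25}}

```text
time: 12.95
tcp_pos: [0.5986, -0.1745, 0.0446]
orientation: [-1.574, 0.002, 1.977]
contact_force: [-1.2, 2.0, 5.5]
gripper_width: 0.655
```

```bash
python3 -c "
from h import *
plan(.57,.215,.155)"
```

```text
t 12.95 tcp [ 0.5986 -0.1745  0.0446] yaw 1.977 q6 -0.69 tilt [ 0.004 -0.    -1.   ] | roty -0.0 slide [ 368.9 -110.6 -128.1] len 405.8 w 0.655
```

Emit:
{"method": "move_arm", "body": {"rotation": [[0,0,0],[0,0,0],[0,0,0],[0,0,0],[0,0,0],[0,0,0],[0,0,0]], "slide": [[0,-10,0],[0,-20,0],[0,-25,0],[0,-25,0],[0,-20,0],[0,-10,0],[0,0,0]], "grip": [50,50,50,50,50,50,50]}}

```text
time: 13.53
tcp_pos: [0.5989, -0.1754, 0.1559]
orientation: [-1.575, 0.004, 1.977]
contact_force: [1.1, -0.3, -1.3]
gripper_width: 0.654
```

Emit:
{"method": "move_arm", "body": {"rotation": [[0,0,0],[0,0,0],[0,0,0],[0,0,0],[0,0,0],[0,0,0],[0,0,0],[0,0,0]], "slide": [[10,0,-4],[20,0,-8],[28,0,-10],[30,0,-11],[30,0,-11],[30,0,-11],[30,0,-11],[30,0,-11]], "grip": [50,50,50,50,50,50,50,50]}}

```text
time: 14.2
tcp_pos: [0.5836, 0.049, 0.1499]
orientation: [-1.567, -0.002, 1.977]
contact_force: [0.7, 0.7, -0.1]
gripper_width: 0.651
```

Emit:
{"method": "move_arm", "body": {"rotation": [[0,0,0],[0,0,0],[0,0,0],[0,0,0],[0,0,0],[0,0,0],[0,0,0],[0,0,0]], "slide": [[30,0,-11],[30,0,-11],[30,0,-11],[30,0,-12],[22,0,-9],[15,0,-6],[7,0,-3],[0,0,0]], "grip": [50,50,50,50,50,50,50,50]}}

```text
time: 14.87
tcp_pos: [0.5777, 0.2239, 0.1508]
orientation: [-1.568, -0.0, 1.979]
contact_force: [-0.9, -0.5, -0.3]
gripper_width: 0.656
```

```bash
python3 - <<'E'
from h import *
plan(.58,.222,.0485)
c=read_camera("wrist"); cv2.imwrite("pics/w4.png",c["pixels"])
E
```

```text
t 14.87 tcp [0.5777 0.2239 0.1508] yaw 1.979 q6 -0.04 tilt [-0.002 -0.001 -1.   ] | roty -0.0 slide [ -2.6 102.3  -1.6] len 102.4 w 0.656
```

View pics/w4.png

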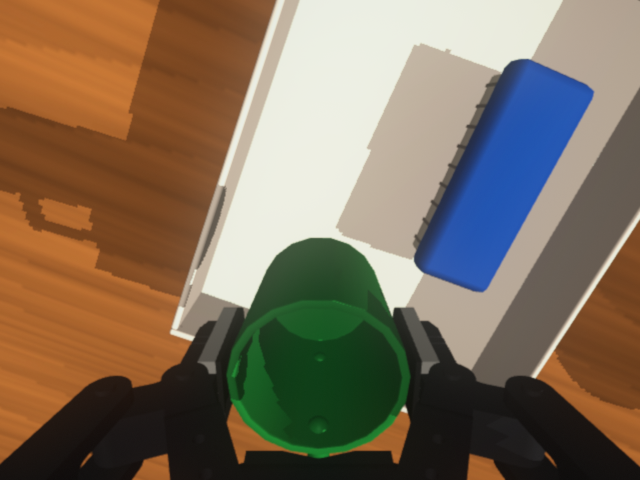

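Emit:
{"method": "move_arm", "body": {"rotation": [[0,0,0],[0,0,0],[0,0,0],[0,0,0],[0,0,0],[0,0,0],[0,0,0],[0,0,0]], "slide": [[-2,10,-1],[0,20,0],[0,25,0],[0,22,0],[0,15,0],[0,7,0],[0,2,0],[0,0,0]], "grip": [50,50,50,50,50,50,50,50]}}

```text
time: 15.58
tcp_pos: [0.5805, 0.2198, 0.0509]
orientation: [-1.57, 0.0, 1.975]
contact_force: [0.5, 0.2, -0.3]
gripper_width: 0.651
```

Emit:
{"method": "move_arm", "body": {"rotation": [[0,0,0],[0,0,0],[0,0,0]], "slide": [[0,0,0],[0,0,0],[0,0,0]], "grip": [50,50,50]}}

```text
time: 15.83
tcp_pos: [0.5814, 0.2213, 0.0527]
orientation: [-1.573, 0.0, 1.977]
contact_force: [-0.1, 0.1, 0.4]
gripper_width: 0.656
```

```bash
python3 - <<'E'
from h import *
plan(.58,.222,.0485); print(np.round(state()["contact_force"],1))
E
```

```text
t 15.83 tcp [0.5814 0.2213 0.0527] yaw 1.977 q6 -0.04 tilt [ 0.002  0.001 -1.   ] | roty -0.0 slide [1.2 4.2 1. ] len 4.4 w 0.656
[-0.1  0.1  0.4]
```

Lower 4 mm more, checking contact, then release gently.

Emit:
{"method": "move_arm", "body": {"rotation": [[0,0,0],[0,0,0],[0,0,0],[0,0,0]], "slide": [[0,2,0],[0,2,0],[0,0,0],[0,0,0]], "grip": [50,50,50,50]}}

```text
time: 16.17
tcp_pos: [0.5811, 0.2215, 0.0486]
orientation: [-1.573, 0.0, 1.977]
contact_force: [-1.7, 0.3, 4.4]
gripper_width: 0.653
```

Emit:
{"method": "move_arm", "body": {"rotation": [[0,0,0],[0,0,0],[0,0,0],[0,0,0],[0,0,0]], "slide": [[0,0,0],[0,0,0],[0,0,0],[0,0,0],[0,0,0]], "grip": [70,75,78,80,80]}}

```text
time: 16.58
tcp_pos: [0.5803, 0.221, 0.0469]
orientation: [-1.57, -0.0, 1.977]
contact_force: [-1.0, -0.9, -0.1]
gripper_width: 0.798
```

Emit:
{"method": "move_arm", "body": {"rotation": [[0,0,0],[0,0,0],[0,0,0],[0,0,0],[0,0,0],[0,0,0]], "slide": [[0,-8,0],[0,-20,0],[0,-30,0],[0,-30,0],[0,-15,0],[0,0,0]], "grip": [80,80,80,80,80,80]}}

```text
time: 17.08
tcp_pos: [0.5833, 0.2221, 0.1561]
orientation: [-1.58, 0.0, 1.977]
contact_force: [1.4, 0.5, 0.2]
gripper_width: 0.801
```

```bash
python3 - <<'E'
from h import *
plan(.433,-.325,.13); plan(.433,-.325,.13,1.6)
E
```

```text
t 17.08 tcp [0.5833 0.2221 0.1561] yaw 1.977 q6 -0.04 tilt [ 0.009  0.003 -1.   ] | roty -0.0 slide [-443.2   22.8  354.5] len 568.0 w 0.801
t 17.08 tcp [0.5833 0.2221 0.1561] yaw 1.977 q6 -0.04 tilt [ 0.009  0.003 -1.   ] | roty 0.377 slide [-542.6   22.8  166.4] len 568.0 w 0.801
```

Emit:
{"method": "move_arm", "body": {"rotation": [[0,0,0],[0,0,0],[0,0,0],[0,0,0],[0,0,0],[0,0,0],[0,0,0],[0,0,0]], "slide": [[-10,0,8],[-20,0,16],[-28,0,22],[-28,0,23],[-28,0,22],[-28,0,23],[-28,0,22],[-28,0,22]], "grip": [80,80,80,80,80,80,80,80]}}

```text
time: 17.75
tcp_pos: [0.5107, -0.0253, 0.1484]
orientation: [-1.567, -0.001, 1.977]
contact_force: [0.2, -0.8, 0.3]
gripper_width: 0.797
```

Emit:
{"method": "move_arm", "body": {"rotation": [[0,0,0],[0,0,0],[0,0,0],[0,0,0],[0,0,0],[0,0,0],[0,0,0],[0,0,0]], "slide": [[-28,2,22],[-28,2,23],[-28,2,22],[-28,2,23],[-28,3,22],[-28,3,23],[-28,2,22],[-28,2,22]], "grip": [80,80,80,80,80,80,80,80]}}

```text
time: 18.42
tcp_pos: [0.4346, -0.3008, 0.1303]
orientation: [-1.568, -0.003, 1.976]
contact_force: [1.5, -0.2, -0.1]
gripper_width: 0.799
```

Emit:
{"method": "move_arm", "body": {"rotation": [[0,0,0],[0,0,0],[0,0,0]], "slide": [[-14,0,12],[-7,0,5],[0,0,0]], "grip": [60,60,60]}}

```text
time: 18.67
tcp_pos: [0.4283, -0.3268, 0.1307]
orientation: [-1.569, -0.002, 1.973]
contact_force: [-0.3, 0.3, -0.2]
gripper_width: 0.596
```

```bash
python3 - <<'E'
from h import *
c=read_camera("wrist"); I=c["pixels"]
plan(.433,-.325,.021)
d=find_in("wrist","steel_cap")[:2]; print(d,[onz(c,x["at"],.02).round(4) for x in d])
for z,r in ((.028,.011),(0,.012)):
  for a in np.linspace(0,2*np.pi,40):
    q,k=proj(c,(.433+r*np.cos(a),-.325+r*np.sin(a),z)); cv2.circle(I,(int(k),int(q)),1,(0,0,255),-1)
cv2.imwrite("pics/w5.png",I); print(proj(c,(.433,-.325,.028)),proj(c,(.443,-.325,.028)),proj(c,(.433,-.315,.028)))
E
```

```text
t 18.72 tcp [ 0.4289 -0.3255  0.1311] yaw 1.975 q6 -1.05 tilt [-0.002  0.002 -1.   ] | roty -0.0 slide [ -1.4 110.   -4.1] len 110.1 w 0.602
[{'at': [243.4, 323.7], 'confidence': 0.57}] [array([ 0.4255, -0.325 ,  0.02  ])]
[258.69859638 318.83458077] [273.10588872 312.28675275] [264.85653244 334.26410845]
```

View pics/w5.png

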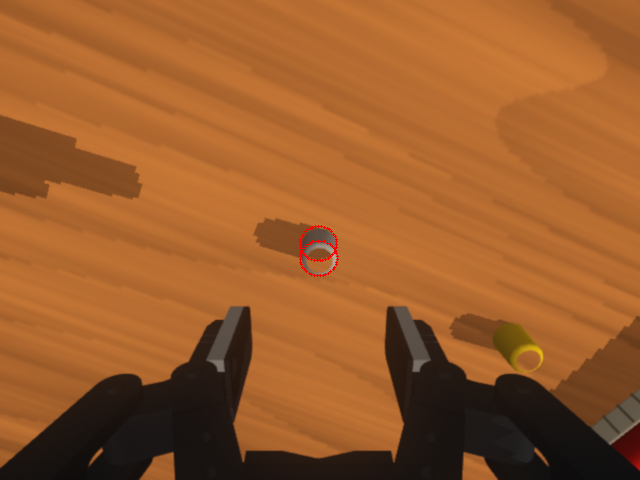

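Emit:
{"method": "move_arm", "body": {"rotation": [[0,0,0],[0,0,0],[0,0,0],[0,0,0],[0,0,0],[0,0,0],[0,0,0],[0,0,0]], "slide": [[-1,10,-4],[0,22,0],[0,28,0],[0,24,0],[0,12,0],[0,7,0],[0,3,0],[0,0,0]], "grip": [60,60,60,60,60,60,60,60]}}

```text
time: 19.43
tcp_pos: [0.4347, -0.324, 0.0258]
orientation: [-1.57, -0.001, 1.979]
contact_force: [-0.5, 0.2, -0.2]
gripper_width: 0.599
```

Emit:
{"method": "move_arm", "body": {"rotation": [[0,0,0],[0,0,0],[0,0,0]], "slide": [[0,0,0],[0,0,0],[0,0,0]], "grip": [60,60,60]}}

```text
time: 19.68
tcp_pos: [0.4352, -0.3256, 0.0274]
orientation: [-1.572, 0.002, 1.977]
contact_force: [0.4, 0.2, 0.7]
gripper_width: 0.598
```

```bash
python3 -c "
from h import *
plan(.433,-.325,.022)"
```

```text
t 19.68 tcp [ 0.4352 -0.3256  0.0274] yaw 1.977 q6 -1.05 tilt [ 0.002 -0.001 -1.   ] | roty -0.0 slide [1.4 5.4 1.8] len 5.9 w 0.598
```

Emit:
{"method": "move_arm", "body": {"rotation": [[0,0,0],[0,0,0],[0,0,0],[0,0,0]], "slide": [[1,2,1],[0,2,1],[0,1,0],[0,0,0]], "grip": [60,60,60,60]}}

```text
time: 20.02
tcp_pos: [0.4318, -0.3249, 0.0211]
orientation: [-1.571, -0.0, 1.977]
contact_force: [-0.6, 0.4, 0.2]
gripper_width: 0.602
```

Emit:
{"method": "move_arm", "body": {"rotation": [[0,0,0],[0,0,0],[0,0,0],[0,0,0],[0,0,0],[0,0,0],[0,0,0],[0,0,0]], "slide": [[0,0,0],[0,0,0],[0,0,0],[0,0,0],[0,0,0],[0,0,0],[0,0,0],[0,0,0]], "grip": [15,15,15,15,15,15,15,15], "grip_force": 30}}

```text
time: 20.68
tcp_pos: [0.4323, -0.3251, 0.0215]
orientation: [-1.571, 0.0, 1.977]
contact_force: [1.4, -0.8, 1.5]
gripper_width: 0.252
```

Emit:
{"method": "move_arm", "body": {"rotation": [[0,0,0],[0,0,0],[0,0,0],[0,0,0],[0,0,0],[0,0,0],[0,0,0]], "slide": [[0,-6,0],[0,-14,0],[0,-25,0],[0,-30,0],[0,-25,0],[0,-15,0],[0,0,0]], "grip": [15,15,15,15,15,15,15]}}

```text
time: 21.27
tcp_pos: [0.4342, -0.3265, 0.1407]
orientation: [-1.575, 0.007, 1.977]
contact_force: [0.7, -0.4, -0.5]
gripper_width: 0.251
```

```bash
python3 - <<'E'
from h import *
plan(.43,.215,.14)
c=read_camera("wrist"); cv2.imwrite("pics/w6.png",c["pixels"])
E
```

```text
t 21.27 tcp [ 0.4342 -0.3265  0.1407] yaw 1.977 q6 -1.05 tilt [ 0.006 -0.005 -1.   ] | roty -0.0 slide [ 499.1   -1.8 -210.1] len 541.5 w 0.251
```

View pics/w6.png

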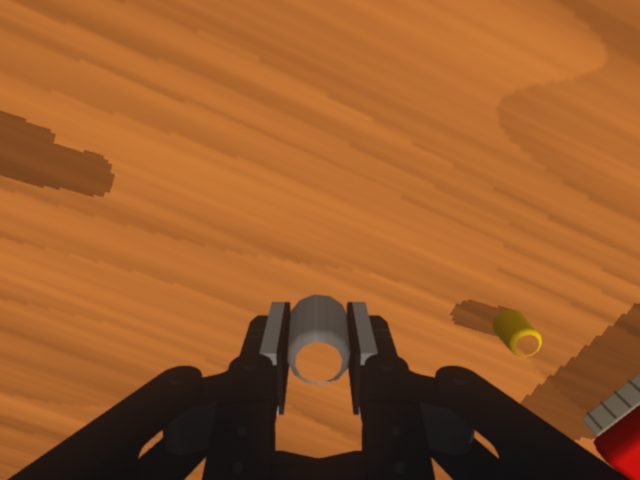

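Emit:
{"method": "move_arm", "body": {"rotation": [[0,0,0],[0,0,0],[0,0,0],[0,0,0],[0,0,0],[0,0,0],[0,0,0],[0,0,0]], "slide": [[10,0,-4],[20,0,-8],[30,0,-12],[32,0,-14],[32,0,-14],[32,0,-14],[32,0,-13],[32,0,-13]], "grip": [15,15,15,15,15,15,15,15]}}

```text
time: 21.98
tcp_pos: [0.4275, -0.084, 0.1345]
orientation: [-1.568, -0.003, 1.977]
contact_force: [0.5, 0.2, -0.8]
gripper_width: 0.25
```

Emit:
{"method": "move_arm", "body": {"rotation": [[0,0,0],[0,0,0],[0,0,0],[0,0,0],[0,0,0],[0,0,0],[0,0,0],[0,0,0]], "slide": [[32,0,-14],[32,0,-13],[32,0,-14],[32,0,-13],[32,0,-14],[32,0,-13],[32,0,-14],[28,0,-12]], "grip": [15,15,15,15,15,15,15,15]}}

```text
time: 22.65
tcp_pos: [0.4261, 0.1892, 0.1345]
orientation: [-1.567, -0.0, 1.978]
contact_force: [0.9, -0.4, -0.8]
gripper_width: 0.257
```

Emit:
{"method": "move_arm", "body": {"rotation": [[0,0,0],[0,0,0],[0,0,0],[0,0,0]], "slide": [[18,0,-7],[9,0,-4],[0,0,0],[0,0,0]], "grip": [15,15,15,15]}}

```text
time: 22.98
tcp_pos: [0.4267, 0.2158, 0.1351]
orientation: [-1.568, 0.001, 1.978]
contact_force: [0.5, -0.6, -1.0]
gripper_width: 0.256
```

```bash
python3 - <<'E'
from h import *
plan(.43,.215,.026)
c=read_camera("wrist"); cv2.imwrite("pics/w7.png",c["pixels"])
E
```

```text
t 22.98 tcp [0.4267 0.2158 0.1351] yaw 1.978 q6 0.06 tilt [-0.002 -0.002 -1.   ] | roty -0.0 slide [ -2.  109.1  -3.1] len 109.2 w 0.256
```

View pics/w7.png

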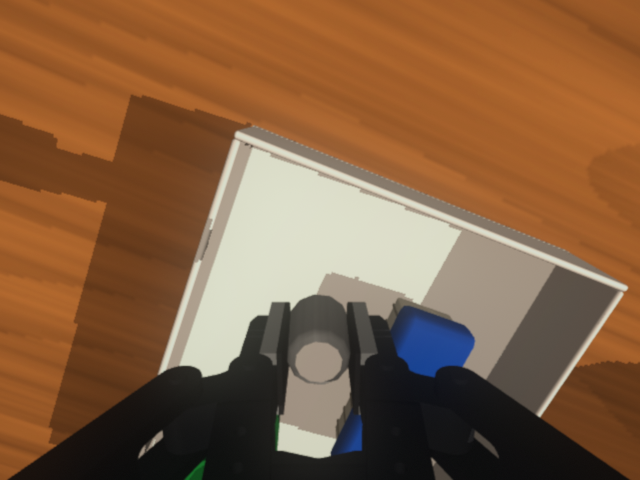

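Emit:
{"method": "move_arm", "body": {"rotation": [[0,0,0],[0,0,0],[0,0,0],[0,0,0],[0,0,0],[0,0,0],[0,0,0],[0,0,0]], "slide": [[-3,10,-2],[-3,22,-2],[0,28,0],[0,24,0],[0,12,0],[0,6,0],[0,2,0],[0,0,0]], "grip": [15,15,15,15,15,15,15,15]}}

```text
time: 23.7
tcp_pos: [0.4341, 0.2116, 0.032]
orientation: [-1.57, 0.0, 1.976]
contact_force: [-0.6, 0.5, 0.2]
gripper_width: 0.252
```

Emit:
{"method": "move_arm", "body": {"rotation": [[0,0,0],[0,0,0],[0,0,0]], "slide": [[0,0,0],[0,0,0],[0,0,0]], "grip": [15,15,15]}}

```text
time: 23.95
tcp_pos: [0.4348, 0.2128, 0.0333]
orientation: [-1.573, -0.0, 1.977]
contact_force: [0.6, -0.2, -0.5]
gripper_width: 0.251
```

Emit:
{"method": "move_arm", "body": {"rotation": [[0,0,0],[0,0,0],[0,0,0],[0,0,0],[0,0,0],[0,0,0]], "slide": [[0,2,0],[0,2,0],[0,2,0],[0,1,0],[0,0,0],[0,0,0]], "grip": [15,15,15,15,15,15]}}

```text
time: 24.45
tcp_pos: [0.4338, 0.2125, 0.0254]
orientation: [-1.571, -0.0, 1.977]
contact_force: [-1.5, -0.2, 2.9]
gripper_width: 0.256
```

Emit:
{"method": "move_arm", "body": {"rotation": [[0,0,0],[0,0,0],[0,0,0],[0,0,0],[0,0,0]], "slide": [[0,0,0],[0,0,0],[0,0,0],[0,0,0],[0,0,0]], "grip": [30,35,42,50,50]}}

```text
time: 24.87
tcp_pos: [0.4339, 0.2124, 0.0252]
orientation: [-1.571, 0.0, 1.977]
contact_force: [1.0, -0.3, -0.1]
gripper_width: 0.502
```

Emit:
{"method": "move_arm", "body": {"rotation": [[0,0,0],[0,0,0],[0,0,0],[0,0,0],[0,0,0],[0,0,0],[0,0,0],[0,0,0]], "slide": [[0,-8,0],[0,-20,0],[0,-30,0],[0,-35,0],[0,-35,0],[0,-25,0],[-20,-10,0],[0,0,0]], "grip": [50,50,50,50,50,50,50,50]}}

```text
time: 25.53
tcp_pos: [0.4445, 0.1935, 0.1925]
orientation: [-1.579, 0.001, 1.975]
contact_force: [-0.3, 0.2, 0.8]
gripper_width: 0.501
```

Emit:
{"method": "move_arm", "body": {"rotation": [[0,0,0],[0,0,0],[0,0,0],[0,0,0],[0,0,0],[0,0,0],[0,0,0],[0,0,0]], "slide": [[-15,0,10],[-30,0,10],[-35,0,10],[-35,0,10],[-35,0,10],[-30,0,5],[-15,0,0],[0,0,0]], "grip": [50,50,50,50,50,50,50,50]}}

```text
time: 26.2
tcp_pos: [0.4687, -0.0093, 0.1879]
orientation: [-1.57, 0.0, 1.972]
contact_force: [-0.3, 1.3, -0.1]
gripper_width: 0.502
```

```bash
python3 - <<'E'
from h import *
c=read_camera("top"); a=c["pixels"]; b=read_camera("scene")["pixels"]
cv2.imwrite("pics/end.png",np.vstack([cv2.resize(a[120:360,110:490],(760,480))[:, :][:300*2//1],]))
cv2.imwrite("pics/end.png",np.hstack([cv2.resize(a[190:360,110:260],(397,450)),cv2.resize(b[130:270,350:540],(403,450))]))
o=cv2.imread("pics/top0.png"); d=cv2.absdiff(o,a).max(2); 
for n,(r0,r1,c0,c1) in dict(orange=(205,250,305,345),red=(275,345,300,345),yellow=(298,318,374,394),hook=(135,170,225,258),ring=(125,195,292,360),tubrim_top=(208,222,125,240),tubrim_bot=(338,352,125,240),tub_l=(215,350,125,136)).items(): print(n,np.percentile(d[r0:r1,c0:c1],[50,95,99]))
E
```

```text
orange [ 7. 13. 17.]
red [ 95. 142. 152.]
yellow [ 7. 13. 16.]
hook [ 7. 14. 17.]
ring [ 7. 13. 16.]
tubrim_top [ 7. 13. 16.]
tubrim_bot [ 7. 13. 16.]
tub_l [ 6. 13. 16.]
```

View pics/end.png

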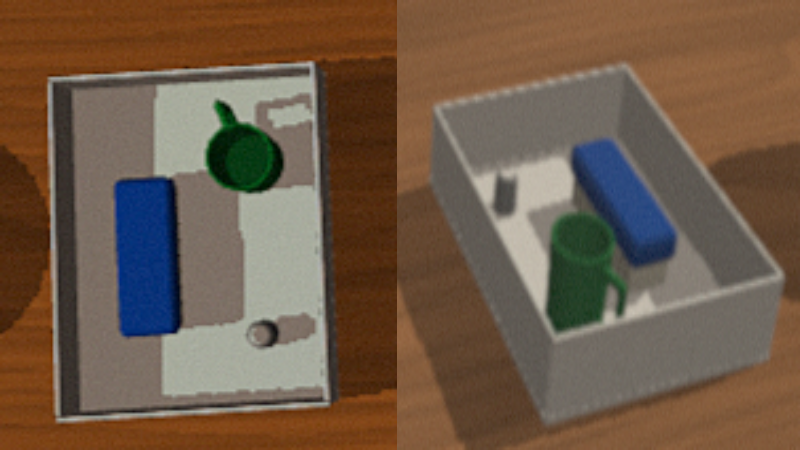

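```bash
python3 - <<'E'
from h import *
b=read_camera("scene")["pixels"]; o=cv2.imread("pics/scene0.png")
f=lambda I:cv2.boundingRect(cv2.inRange(cv2.cvtColor(I[175:235,255:315],cv2.COLOR_BGR2HSV),(170,150,60),(180,255,255)))
print(f(o),f(b)); 
close_job()
E
```

```text
(18, 20, 22, 26) (30, 41, 5, 5)
the job is handed in; nothing more can be done
```

The blue brush, the green cup and the steel cap are all in the white tub, and I handed the job in at about 26 s of the 72 s allowed. I checked everything except the red brush, whose two last checks failed.

- **Placement:** The final top and scene pictures show all three things on the tub's floor. The brush is bristles down, and the cup and the cap are both upright.
- **Contact:** When I lowered the cup and the cap, I felt the floor at 3–4 N. The readings at the end of each move call never went above about 7 N.
- **Tub and other things:** In the top picture, the tub's rim, the orange cup, the yellow cap, the hook and the clip ring differ from the first picture only by image noise.
- **Red brush, not confirmed:** The arm was parked over it for the last top picture, so that comparison could not be used. The red-colour check in the scene view also disagreed: it found a 5x5 px patch where the first picture had 22x26 px. I handed the job in within that same script, so I did not follow it up. The likely cause is that the gripper, about 0.19 m up, was hiding or shading the brush. I lowered the tool only at the three pick-up points and inside the tub, and it passed the red brush well above its height.

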